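Fit three switch boxes with their mounting plates

ROBOT

A 7-joint arm with a two-finger parallel gripper is mounted at the origin on the work surface. World frame = base frame: x ahead of the robot, y to its left, z up, the work surface at z = 0. Lengths are in m, angles in rad, forces in N, time in s.
With the tool pointing down it reaches from about 0.425 to 0.925 m from the base axis. Payload 6.8 kg.
Tool frame: the origin (TCP) lies on the front face of the gripper's body, between the roots of the fingers; the fingertips stand 73 mm ahead of it and the grasp point (between the pads) lies 54 mm ahead of it (env.nose_length is the distance from the TCP to the fingertips, in m); z points along the fingers, y is the line along which they close (so a half turn about z gives the same grasp; the last joint's range is limited). The gripper opens to 85 mm and grips with 20 to 120 N. Pads are 22 mm wide; open, the fingers measure 114 mm over their backs; the gripper's body (76 mm by 85 mm) begins 54 mm behind the grasp point. The pads swing forward as they close: fully open they stand 13 mm farther back than shut.
Start: joints at [1.112, 0.477, 0.022, 1.555, -0.011, 1.109, -0.083], TCP at [0.232, -0.634, 0.304] pointing down, gripper open.
Joint ranges: [-2.96, 2.96], [-0.34, 2.1], [-1.41, 1.46], [0.24, 2.44], [-1.37, 4.51], [0.17, 1.92], [-2.96, 2.96]. Speed limits (rad/s): [2.39, 2.39, 3.14, 3.14, 3.14, 3.14, 3.14].

INTERFACE

Orientations are given as a unit quaternion [w, x, y, z].
In Python, from cell import env, kin, camera, calibration, job gives the robot as it stands. The module is installed in compiled form; this text tells all that it offers. Calls block until the motion is done:
- env.reach(position, orientation): joint-space move of the TCP to a pose.
- env.movel(position, velocity=0.15, rot=None, stop_force=None): straight line of the TCP; rot=None keeps the orientation; velocity is the mean speed in m/s. With stop_force (N) it stops when the force on the tool has changed by that much, and returns True; else False.
- env.goto_joints(angles): joint-space move.
- env.grip(opening, f_grip=None): finger opening in m; f_grip is the grip in N (None keeps the last); returns when the fingers have stopped.
- env.dwell(seconds).
- kin.inverse_kinematics(position, orientation): joint angles nearest the present ones, or None.
- env.get_state(): the state.
- camera(name): name is "side" or "top" or "wrist"; returns (picture, depth): 480x640x3 uint8, blue, green, red; 480x640 float32, m along the optical axis (not along the pixel's ray), 0 where there is no reading.
- calibration(name): a dict with "fx", "fy", "cx", "cy" (pixels), "rvec" (rotation vector, rad) and "tvec" (3), from world to camera coordinates, as OpenCV has them. Camera axes: x right, y down, z forward; pixel columns grow to the right and rows downward; lengths in m; the calibration is good to about 2 mm. A picture is of the moment at which its call begins: read the wrist's pose just before it. calibration takes no time and is no camera call; for the wrist camera it gives the pose at the moment of the call.
A pose or a line that the arm cannot do raises env.PlanningError and nothing moves.
- job.job_done(): hands the job in; it is judged then, once.
The state is a dict: "time": time; "qpos": joint angles; "joint_velocities": joint speeds; "joint_torque": joint torques, N m; "tcp_pos": TCP position; "orientation": TCP orientation; "force": force on the tool from outside, world axes, zero at the start; "torque": the same for the moment, N m; "opening": finger opening in m; "gripper_force": force on a finger pad.
Only numpy, scipy, OpenCV 4.12 (cv2) and the standard library are available. Lean on these libraries where they do the work, as an engineer would, in place of code of your own. Each camera call takes 0.05 s, during which the arm holds its last target. There are 200 camera calls.

TASK

The three open switch boxes are waiting for their mounting plates, the galvanised plates with a piece of DIN rail riveted on: lay each plate, rail up and without dropping it, flat on the bosses in the bottom of the box whose size it fits. The middle-sized plate is still clamped in the riveting jig, so swing the red toggle-clamp handle right back to free it, and leave the clamp open. Leave the white cover and the loose piece of rail where they lie.

Things in the scene. Friction and masses are not known exactly. Their poses are not given: they have to be found in the camera images.
- plate_small: grey galvanised mounting plate with silver-yellow 35 mm DIN rail riveted on along its middle. Sheet 80 (x) x 100 (y) x 3 mm; rail 36 mm long (along x), 35 mm wide (y), its top 18 mm above the sheet's underside: grip the rail across its 35 mm. Origin: centre of the underside, z up. About 250 g. The shortest; lies flat on the bench, rail up.
- plate_middle: grey galvanised mounting plate with silver-yellow 35 mm DIN rail riveted on along its middle. Sheet 120 (x) x 100 (y) x 3 mm; rail 76 mm long (along x), 35 mm wide (y), its top 18 mm above the sheet's underside: grip the rail across its 35 mm. Origin: centre of the underside, z up. About 340 g. The middle-sized one; at the start clamped rail up on the 12 mm base of the riveting jig, x along the jig's x.
- plate_large: grey galvanised mounting plate with silver-yellow 35 mm DIN rail riveted on along its middle. Sheet 160 (x) x 100 (y) x 3 mm; rail 116 mm long (along x), 35 mm wide (y), its top 18 mm above the sheet's underside: grip the rail across its 35 mm. Origin: centre of the underside, z up. About 430 g. The longest; lies flat on the bench, rail up.
- box_small: Shortest of three open light-grey steel switch boxes, fixed, mouth up. Inside 102 mm (its x) x 122 mm (its y); walls 3 mm thick, tops 60 mm over the bench. Four corner bosses 6 mm high on its 3 mm bottom: a plate on them has its underside 9 mm over the bench. Takes the 80 x 100 mm plate, 11 mm spare all round, plate x along box x (either way). Origin: centre of underside, z up.
- box_middle: Middle-sized of three open light-grey steel switch boxes, fixed, mouth up. Inside 142 mm (its x) x 122 mm (its y); walls 3 mm thick, tops 60 mm over the bench. Four corner bosses 6 mm high on its 3 mm bottom: a plate on them has its underside 9 mm over the bench. Takes the 120 x 100 mm plate, 11 mm spare all round, plate x along box x (either way). Origin: centre of underside, z up.
- box_large: Longest of three open light-grey steel switch boxes, fixed, mouth up. Inside 182 mm (its x) x 122 mm (its y); walls 3 mm thick, tops 60 mm over the bench. Four corner bosses 6 mm high on its 3 mm bottom: a plate on them has its underside 9 mm over the bench. Takes the 160 x 100 mm plate, 11 mm spare all round, plate x along box x (either way). Origin: centre of underside, z up.
- jig: riveting jig, fixed: aluminium base 146 x 130 x 12 mm, 9 mm high locating blocks round the plate, vertical-handle toggle clamp on its +x side. Origin: underside, below the plate's centre; z up, +x from plate to clamp. Handle pin along y at x 145, z 50 mm. Clamp foot on the plate at x 51 mm. Open, the clamp arm stands 130 mm high at x 50 to 120 mm, clear of a gripper at the plate's centre.
- clamp_handle (a joint): angle of the clamp's handle, rad: 0 = clamped, handle straight up; grows as it swings back (to the jig's +x) and down, stop at 1.4 = open. Red sleeve 14 mm thick (jig y), 20 mm deep, from 40 to 112 mm from the pin: pinch across the 14 mm about 90 mm from the pin and lead it round the pin, the tool may stay pointing down. About 2 N; stays where left.
- cover: white painted front cover, 120 x 100 x 4 mm, with a row of three dark 22 mm holes and no rail. Not a mounting plate: to be left where it lies. Origin: centre of the underside, z up.
- loose_rail: loose length of silver-yellow DIN rail without a plate, 120 mm along x, 35 mm wide, 15 mm high. Not a mounting plate: to be left where it lies. Origin: centre of the underside, z up.
Not all that is in view belongs to the job. Leave any pink look-alike of the plate_middle alone.

How it is judged:
At the end, for the whole second after the job is handed in: Each mounting plate lies at rest in the box of its size, rail up, flat on the bosses (within 20 mm of the box's centre, underside 6 to 12 mm above the box's, tilt under 0.06 rad, rail along the box within 0.25 rad); the clamp handle stands at 1.15 rad or more (horizontal distance between plate_small and box_small below 0.02 m and z of plate_small in the frame of box_small between 0.006 and 0.012 m and angle between each of plate_small, plate_middle, plate_large's own z axis and vertical below 0.06 rad and angle between the x axis of plate_small and the x axis of box_small, either way round below 0.25 rad and linear speed of each of plate_small, plate_middle, plate_large below 0.01 m/s and angular speed of each of plate_small, plate_middle, plate_large below 0.1 rad/s and horizontal distance between plate_middle and box_middle below 0.02 m and z of plate_middle in the frame of box_middle between 0.006 and 0.012 m and angle between the x axis of plate_middle and the x axis of box_middle, either way round below 0.25 rad and horizontal distance between plate_large and box_large below 0.02 m and z of plate_large in the frame of box_large between 0.006 and 0.012 m and angle between the x axis of plate_large and the x axis of box_large, either way round below 0.25 rad and value of joint clamp_handle above 1.15 rad); the robot touches nothing.
It fails at once if the middle plate is pulled out from under the clamp while the handle is not swung back (below 0.7 rad) (distance between plate_middle and jig above 0.045 m and value of joint clamp_handle below 0.7 rad).
It fails at once if a mounting plate is dropped into its box (it falls faster than 0.7 m/s, as from more than about 25 mm) ((horizontal distance between plate_small and box_small below 0.04 m and height (world z) of plate_small below 0.06 m and linear speed of plate_small above 0.7 m/s) or (horizontal distance between plate_middle and box_middle below 0.04 m and height (world z) of plate_middle below 0.06 m and linear speed of plate_middle above 0.7 m/s) or (horizontal distance between plate_large and box_large below 0.04 m and height (world z) of plate_large below 0.06 m and linear speed of plate_large above 0.7 m/s)).
It fails at once if the white cover is moved by more than 40 mm (distance of cover from where it was at the start of the episode above 0.04 m).
It fails at once if the loose rail is moved by more than 40 mm (distance of loose_rail from where it was at the start of the episode above 0.04 m).
It also fails if it takes over 102 s, if anything falls off the work surface, if the arm or the gripper's body presses on something with over 40 N, if the wrist force passes 120 N, or if a joint passes its speed limit or range.

## Working session

There is one attempt and no reset: what is moved stays moved. The work goes in short steps, each a Python script; the robot and the scene stay as the last script left them, time stands still between calls to the robot, and variables do not carry over. Pictures are saved under pics/ and viewed, at most 14 in all, crops included, and the job is handed in when it is done.

```bash
mkdir -p pics; python3 - <<'E'
from cell import env,camera,calibration
import cv2,numpy as np
for n in ("top","side"):
    p,d=camera(n); cv2.imwrite(f"pics/{n}0.png",p); np.savez(f"{n}0.npz",p=p,d=d); print(n,calibration(n))
print(env.get_state()["time"])
E
```

```text
top {'fx': 587.7539657665626, 'fy': 587.7539657665626, 'cx': 314.60296720935736, 'cy': 252.07050573855787, 'rvec': array([ 2.2079913 , -2.16516016,  0.04932626]), 'tvec': array([0.00323302, 0.48970445, 1.40457797])}
side {'fx': 434.9705083095403, 'fy': 434.9705083095403, 'cx': 323.3667422033863, 'cy': 243.67142851377596, 'rvec': array([ 0.55563649, -2.60043546,  1.28699708]), 'tvec': array([0.45032261, 0.20016177, 0.87177008])}
0.1
```

View pics/top0.png

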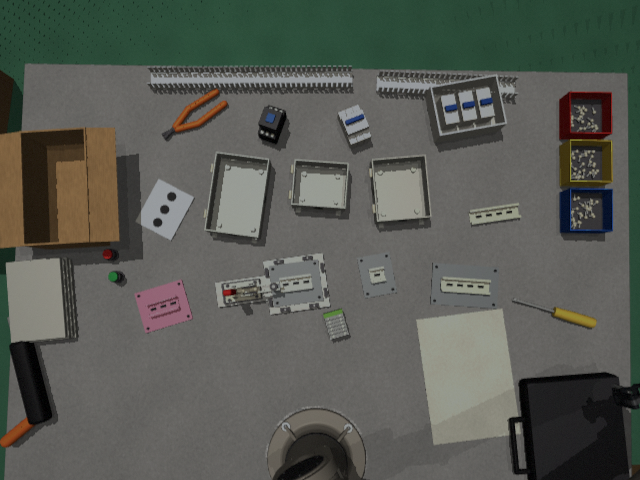

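View pics/side0.png

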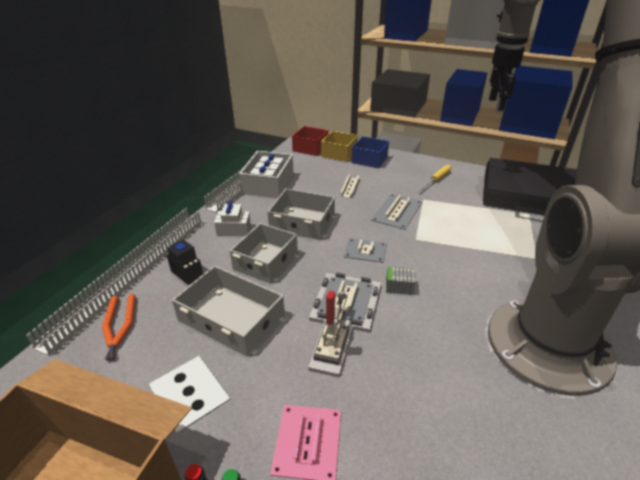

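```bash
cat > h.py <<'E'
import cv2,numpy as np
def world(d,c):
    R=cv2.Rodrigues(np.array(c["rvec"]))[0]; v,u=np.mgrid[:480,:640]
    P=np.dstack([(u-c["cx"])/c["fx"]*d,(v-c["cy"])/c["fy"]*d,d]).reshape(-1,3)
    W=(P-np.array(c["tvec"]).ravel())@R; W[d.ravel()==0]=np.nan
    return W.reshape(480,640,3)
def rect(pts):
    (x,y),(w,h),a=cv2.minAreaRect((pts[:,:2]*1000).astype(np.float32))
    if w<h: w,h,a=h,w,a+90
    return np.array([x/1000,y/1000]),round(w),round(h),np.deg2rad((a+90)%180-90)
E
python3 - <<'E'
from cell import camera,calibration
from h import *
z=np.load("top0.npz"); W=world(z["d"],calibration("top")); 
for n,(u0,u1,v0,v1),(a,b) in [("bl",(200,275,146,246),(.05,.07)),("bs",(286,354,152,216),(.05,.07)),("bm",(364,435,148,232),(.05,.07)),
  ("ps rail",(362,392,258,292),(.012,.024)),("pl rail",(434,494,265,305),(.012,.024)),("pm rail",(283,315,265,305),(.026,.036)),("jig",(255,334,248,318),(.008,.024)),
  ("handle",(214,300,270,310),(.09,.3)),("bench",(520,560,330,360),(-1,1))]:
    w=W[v0:v1,u0:u1].reshape(-1,3); w=w[(w[:,2]>a)&(w[:,2]<b)]
    if len(w): print(n,len(w),rect(w),w[:,2].mean().round(4),w[:,2].std().round(4))
p=z["p"].astype(int); m=(p[...,2]>120)&(p[...,1]<70)&(p[...,0]<70); m[:, :214]=0;m[:,300:]=0;m[:270]=0;m[310:]=0
print("red",W[m].round(3)[::6])
cv2.imwrite("pics/c.png",cv2.resize(z["p"][240:330,205:505],None,fx=2.6,fy=2.6,interpolation=cv2.INTER_CUBIC))
E
```

```text
bl 554 (array([0.61991449, 0.20245193]), 189, 136, np.float64(-0.1147968903684106)) 0.0584 0.0037
bs 408 (array([0.64809772, 0.00812645]), 136, 109, np.float64(1.5214522128534724)) 0.0586 0.0037
bm 489 (array([ 0.64114545, -0.18313895]), 149, 137, np.float64(0.10530844687862179)) 0.0587 0.0036
ps rail 70 (array([ 0.43342111, -0.12691583]), 64, 39, np.float64(-1.1672608093311263)) 0.0187 0.003
pl rail 232 (array([ 0.40354608, -0.34745416]), 118, 61, np.float64(1.5104980986577585)) 0.0178 0.0028
pm rail 113 (array([0.39973254, 0.05274309]), 71, 67, np.float64(0.025783229726628616)) 0.0308 0.0022
jig 3042 (array([0.41530814, 0.06029942]), 191, 153, np.float64(-1.4990728462980742)) 0.0151 0.0035
handle 75 (array([0.3890304 , 0.19815639]), 18, 13, np.float64(-1.550217325796014)) 0.1513 0.0178
bench 1194 (array([ 0.27814246, -0.53258759]), 99, 70, np.float64(-1.554349227509353)) 0.0003 0.0031
red [[0.395 0.203 0.161]
 [0.393 0.205 0.163]
 [0.391 0.207 0.162]
 [0.391 0.194 0.159]
 [0.389 0.195 0.167]]
```

View pics/c.png

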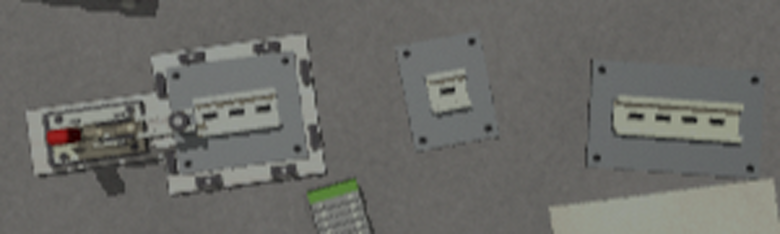

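```bash
cat >> h.py <<'E'
from scipy.spatial.transform import Rotation as Ro
def quat(yaw,tilt=0.,axis=None):
    r=Ro.from_euler("z",yaw)*Ro.from_euler("x",np.pi)
    if tilt: r=Ro.from_rotvec(tilt*np.array(axis))*r
    q=r.as_quat(); return np.array([q[3],q[0],q[1],q[2]])
def plane(uv,z,c):
    R=cv2.Rodrigues(np.array(c["rvec"]))[0]; t=np.array(c["tvec"]).ravel(); o=-R.T@t
    uv=np.atleast_2d(uv).astype(float)
    r=np.c_[(uv[:,0]-c["cx"])/c["fx"],(uv[:,1]-c["cy"])/c["fy"],np.ones(len(uv))]@R
    return o+r*((z-o[2])/r[:,2])[:,None]
E
python3 - <<'E'
from cell import env,kin,camera,calibration
from h import *
for n,x,y,yaw in [("pl",.404,-.347,1.51),("ps",.433,-.127,1.67),("pm",.405,.05,1.7),("pm",.415,.05,1.7),("h",.39,.2,1.7),("ho",.385,.31,1.7),("bl",.62,.2,-.115),("bs",.648,.008,-.05),("bm",.641,-.183,.105)]:
  print(n,[[kin.inverse_kinematics([x,y,z],quat(yaw+k*np.pi)) is not None for k in (0,-1)] for z in (.09,.15,.25,.3)])
st=env.get_state
for n,x,y,yaw in [("pl",.404,-.347,1.51),("ps",.433,-.127,1.67)]:
    for k in (0,-1):
        try: env.reach([x,y,.3],quat(yaw+k*np.pi)); break
        except env.PlanningError as e: print(e)
    env.dwell(.2); c=calibration("wrist"); p,d=camera("wrist"); cv2.imwrite(f"pics/w_{n}.png",p); np.savez(f"w_{n}.npz",p=p,d=d,c=c); s=st(); print(n,k,s["time"],s["tcp_pos"],s["qpos"])
a=cv2.imread("pics/w_pl.png");b=cv2.imread("pics/w_ps.png")
cv2.imwrite("pics/w1.png",cv2.resize(np.hstack([a,b]),(800,300)))
E
```

```text
pl [[True, True], [True, True], [True, True], [True, True]]
ps [[True, True], [True, True], [True, True], [True, True]]
pm [[True, True], [True, True], [True, True], [True, True]]
pm [[True, True], [True, True], [True, True], [True, True]]
h [[True, True], [True, True], [True, True], [True, True]]
ho [[True, True], [True, True], [True, True], [True, True]]
bl [[True, True], [True, True], [True, True], [True, True]]
bs [[True, True], [True, True], [True, True], [True, True]]
bm [[True, True], [True, True], [True, True], [True, True]]
pl 0 1.6167 [ 0.40358838 -0.34793975  0.2998587 ] [ 0.87139569  0.2692329  -0.32909597  1.88118564  0.10195453  1.00747309
  0.43587274]
ps 0 2.7583 [ 0.43293963 -0.12834358  0.29984742] [ 0.61790505  0.14757637 -0.50719564  2.04248302  0.08648941  0.97188251
  0.16300819]
```

View pics/w1.png

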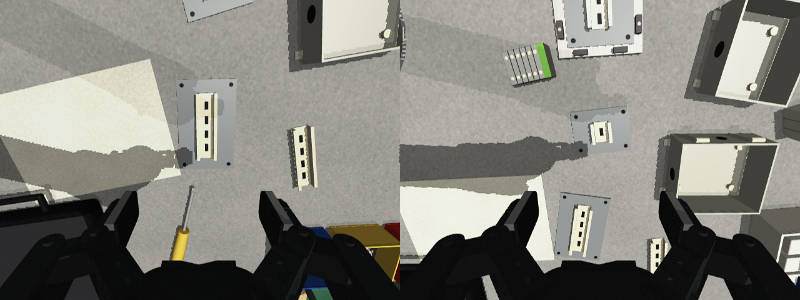

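```bash
python3 - <<'E'
from h import *
o=[]
for n,(u0,u1,v0,v1),x0 in [("pl",(340,490,140,350),None),("ps",(260,380,160,320),None)]:
    z=np.load(f"w_{n}.npz",allow_pickle=True); c=z["c"].item(); W=world(z["d"],c); w=W[v0:v1,u0:u1]
    print(n,"bench std",np.nanstd(w[-6:,:30,2]),np.nanmean(w[-6:,:30,2]))
    m=((cv2.medianBlur(w[...,2].astype(np.float32),5)>.0115)).astype(np.uint8); m=cv2.morphologyEx(m,cv2.MORPH_OPEN,np.ones((3,3)))
    k,l,s,_=cv2.connectedComponentsWithStats(m)
    for i in range(1,k):
        if s[i,4]>150:
            q=w[l==i]; v,u=np.nonzero(l==i); pp=plane(np.c_[u+u0,v+v0],.018,c); print(s[i],rect(q),rect(pp),np.nanmedian(q[:,2]))
    o.append(cv2.resize(z["p"][v0:v1,u0:u1],None,fx=600/(v1-v0)*.9,fy=600/(v1-v0)*.9,interpolation=cv2.INTER_CUBIC))
    print(o[-1].shape, 540/(v1-v0))
cv2.imwrite("pics/w2.png",np.hstack(o)[:, :800])
E
```

```text
pl bench std 0.000639003909806327 0.00033532612654637683
[  2  11   6  56 323] (array([nan, nan]), 0, 0, np.float64(0.0)) (array([ 0.43251993, -0.32313531]), 57, 5, np.float64(1.5311301402548203)) 0.018216154116176234
[  1  68   6  49 262] (array([ 0.42960333, -0.38126758]), 56, 5, np.float64(1.5233379972213577)) (array([ 0.4292832 , -0.38096912]), 55, 6, np.float64(1.5301760627942995)) 0.01823798804604479
[129  69  13  96 521] (array([ 0.57688647, -0.42245212]), 119, 6, np.float64(-1.404645800995029)) (array([ 0.57514795, -0.42110385]), 118, 6, np.float64(-1.4032046813054029)) 0.015111655678653694
[  74  166   60   44 1846] (array([ 0.49228711, -0.45446164]), 244, 62, np.float64(-1.0064308799150736)) (array([ 0.54690521, -0.50933267]), 75, 60, np.float64(-0.06255792032207032)) 0.25728223915842763
(540, 386, 3) 2.5714285714285716
ps bench std 0.0007106188286233915 0.0033226292273076893
[ 72  37   8  31 163] (array([ 0.45254388, -0.13502577]), 33, 5, np.float64(-1.3675048404453227)) (array([ 0.45250449, -0.13494138]), 33, 6, np.float64(-1.3676546266118828)) 0.01834844711402063
[ 45  39   8  32 167] (array([ 0.423603  , -0.14043973]), 34, 5, np.float64(-1.3657868518708693)) (array([ 0.42377469, -0.1405417 ]), 35, 6, np.float64(-1.357358629455798)) 0.01835632197506121
(540, 405, 3) 3.375
```

View pics/w2.png

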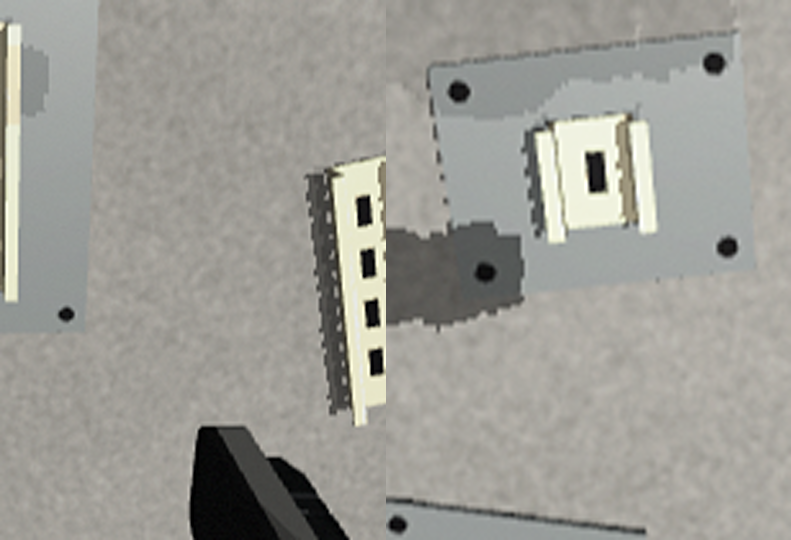

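```bash
cat >> h.py <<'E'
def flanges(W,a,b):
    Z=cv2.medianBlur(np.nan_to_num(W[...,2]).astype(np.float32),3)
    m=((Z>a)&(Z<b)).astype(np.uint8); k,l,s,_=cv2.connectedComponentsWithStats(m); o=[]
    for i in range(1,k):
        q=W[l==i]
        if 60<len(q)<3000:
            r=rect(q[np.isfinite(q).all(1)])
            if 25<r[1]<130 and r[2]<14: o.append((s[i].tolist(),r[0].round(4),r[1:3],round(r[3],3)))
    return o
E
python3 - <<'E'
from cell import env,camera,calibration
from h import *
z=np.load("w_pl.npz",allow_pickle=True)
for f in flanges(world(z["d"],z["c"].item()),.0145,.0225): print(f)
for n,x,y,t in [("b1",.56,-.08,.42),("b2",.52,.16,.42)]:
    env.reach([x,y,t],quat(1.57)); env.dwell(.2); c=calibration("wrist"); p,d=camera("wrist"); np.savez(f"w_{n}.npz",p=p,d=d,c=c); cv2.imwrite(f"pics/w_{n}.png",p)
a=cv2.imread("pics/w_b1.png");b=cv2.imread("pics/w_b2.png")
cv2.imwrite("pics/w3.png",cv2.resize(np.hstack([a,b]),(800,300)))
print(env.get_state()["time"])
E
```

```text
([488, 0, 6, 103, 420], array([ 0.5706, -0.2155]), (86, 2), np.float64(-1.472))
([313, 151, 7, 107, 553], array([ 0.4017, -0.3504]), (115, 5), np.float64(1.522))
([342, 150, 6, 108, 588], array([ 0.4313, -0.3516]), (116, 5), np.float64(1.531))
([496, 203, 12, 98, 481], array([ 0.6056, -0.4178]), (120, 6), np.float64(-1.406))
([469, 210, 14, 95, 449], array([ 0.5765, -0.4229]), (118, 6), np.float64(-1.403))
([0, 331, 66, 14, 202], array([ 0.0456, -0.4915]), (88, 2), np.float64(0.103))
([533, 366, 87, 12, 388], array([ 0.7138, -0.5804]), (101, 13), np.float64(0.11))
4.9667
```

View pics/w3.png

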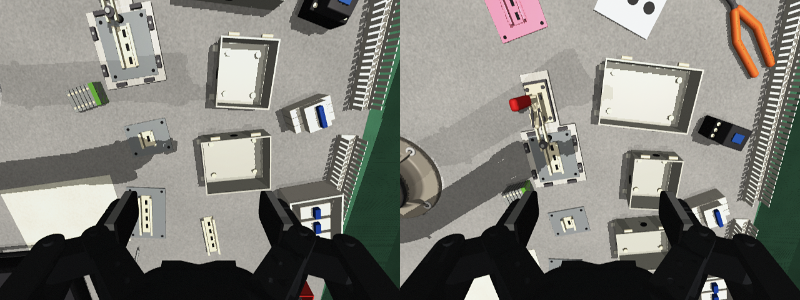

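```bash
python3 - <<'E'
from h import *
for n in ("b1","b2"):
    z=np.load(f"w_{n}.npz",allow_pickle=True); c=z["c"].item(); W=world(z["d"],c); Z=np.nan_to_num(W[...,2]); ok=(Z>.056)&(Z<.064); ok[300:]=(ok[300:])
    m=cv2.morphologyEx(ok.astype(np.uint8),cv2.MORPH_CLOSE,np.ones((3,3))); k,l,s,_=cv2.connectedComponentsWithStats(m)
    for i in range(1,k):
        q=W[(l==i)&ok]
        if len(q)>250:
            r=rect(q[::1]); 
            if r[1]>90: print(n,s[i],r[0].round(4),r[1:3],r[3].round(3),np.median(q[:,2]).round(4))
    for f in flanges(W,.0265,.034): print(n,"fl",f)
    p=z["p"].astype(int); red=(p[...,2]>110)&(p[...,1]<60)&(p[...,0]<70)
    for kk in [i for i in np.unique(cv2.connectedComponents(red.astype(np.uint8))[1])[1:]]:
        q=W[cv2.connectedComponents(red.astype(np.uint8))[1]==kk]
        if len(q)>60: print(n,"red",len(q),np.nanmedian(q,0).round(4),np.nanmin(q,0).round(4),np.nanmax(q,0).round(4))
E
```

```text
b1 [ 345   51  104  126 1568] [0.6488 0.0078] (136, 109) 1.516 0.0599
b1 [ 321  213  113  100 1330] [ 0.6416 -0.1836] (148, 137) 0.104 0.0597
b1 [460 306  87  23 337] [ 0.8232 -0.2623] (121, 10) 0.275 0.0602
b1 [ 478  322   51   61 1687] [ 0.8376 -0.3335] (107, 71) -1.377 0.0631
b1 fl ([364, 0, 83, 10, 183], array([0.6584, 0.1299]), (94, 2), np.float64(-0.112))
b1 fl ([202, 37, 20, 69, 330], array([0.4287, 0.0592]), (76, 6), np.float64(-1.414))
b1 fl ([178, 42, 22, 68, 374], array([0.3997, 0.0546]), (76, 6), np.float64(-1.415))
b1 fl ([149, 132, 18, 35, 97], array([ 0.3493, -0.0318]), (45, 2), np.float64(-1.265))
b1 fl ([352, 214, 49, 6, 76], array([ 0.6388, -0.1231]), (67, 2), np.float64(0.101))
b1 fl ([0, 401, 48, 7, 141], array([ 0.0519, -0.4557]), (83, 4), np.float64(0.093))
b1 fl ([0, 418, 34, 6, 112], array([ 0.026 , -0.4937]), (61, 3), np.float64(0.108))
b1 fl ([123, 445, 16, 35, 128], array([ 0.2099, -0.5956]), (91, 3), np.float64(-1.476))
b2 [ 317   89  170  127 1809] [0.6203 0.2023] (189, 136) -0.115 0.0599
b2 [208 150  33  89 317] [0.4093 0.1521] (114, 20) -1.28 0.0606
b2 
[... 362 characters left out ...]
), np.float64(-1.4))
b2 fl ([372, 246, 75, 5, 116], array([0.6519, 0.0679]), (108, 3), np.float64(-0.043))
b2 fl ([433, 260, 11, 46, 97], array([0.7   , 0.0103]), (76, 2), np.float64(1.519))
b2 fl ([461, 310, 55, 21, 185], array([ 0.7846, -0.0513]), (84, 5), np.float64(0.419))
b2 fl ([370, 320, 45, 6, 123], array([ 0.6359, -0.0568]), (69, 4), np.float64(-0.058))
b2 fl ([344, 354, 74, 11, 233], array([ 0.6211, -0.125 ]), (119, 4), np.float64(0.109))
b2 red 93 [0.7891 0.3199 0.0127] [0.7784 0.2736 0.01  ] [0.8187 0.3614 0.0157]
b2 red 128 [0.8412 0.3122 0.0129] [0.7947 0.2589 0.0105] [0.8783 0.3521 0.0151]
b2 red 253 [0.3917 0.2001 0.1613] [3.211e-01 1.912e-01 2.000e-04] [0.3975 0.209  0.1643]
```

```bash
python3 - <<'E'
from cell import env,camera,calibration
from h import *
J=np.array([.4142,.0569,0]); a=1.727; ex=np.array([np.cos(a),np.sin(a),0]); pin=J+.145*ex+[0,0,.05]
g=lambda th:pin+.09*(np.sin(th)*ex+np.cos(th)*np.array([0,0,1]))+[0,0,.054]
env.grip(.05,30)
env.reach(g(0)+[0,0,.09],quat(a)); env.movel(g(0),.15,stop_force=15)
env.grip(0,30); s=env.get_state(); print(s["opening"],s["gripper_force"],s["force"].round(1) if hasattr(s["force"],"round") else s["force"])
for th in np.linspace(.14,1.4,10):
    env.movel(g(th),.12)
    s=env.get_state(); print(round(th,2),np.round(s["force"],1),round(s["opening"],4))
env.grip(.04); env.movel(np.array(s["tcp_pos"])+[0,0,.17],.25)
env.dwell(.1); p,d=camera("side"); cv2.imwrite("pics/s1.png",p[230:430,250:450].repeat(3,0).repeat(3,1)); print(env.get_state()["time"])
E
```

```text
0.013530000317915758 31.218366622924805 [-7.  -1.  10.7]
0.14 [-6.5 -1.   6.5] 0.0133
0.28 [-6.2 -0.5  4.7] 0.0141
0.42 [-5.9 -0.9  0.5] 0.0138
0.56 [-5.5 -1.5 -1. ] 0.0136
0.7 [-6.  -0.6 -1.4] 0.0137
0.84 [-5.9 -0.5 -1.5] 0.0136
0.98 [-6.1  0.1 -1.9] 0.0137
1.12 [-6.3  0.8 -1.7] 0.0136
1.26 [-7.1  1.3 -0.1] 0.0134
1.4 [-6.6  2.2 -1.3] 0.0137
11.2917
```

View pics/s1.png

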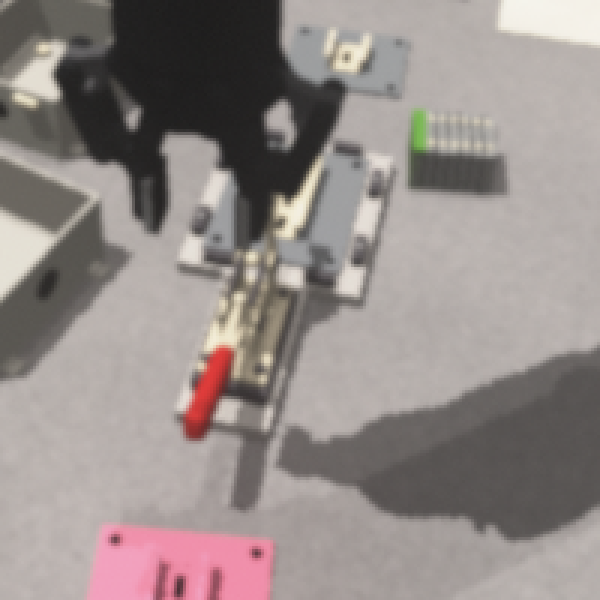

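```bash
cat >> h.py <<'E'
def transfer(env,pick,yaw,zu,box,byaw,hi=.29):
    """zu: underside height at the pick; plate ends with its underside 10 mm up before release"""
    zt=zu+.003+.073+.004
    env.grip(.055,60); env.reach([*pick,zt+.09],quat(yaw)); 
    print("down",env.movel([*pick,zt],.12,stop_force=15)); env.grip(.0,60)
    s=env.get_state(); print("open",round(s["opening"],4),"f",np.round(s["gripper_force"],1),"z",round(s["tcp_pos"][2]-zt,4))
    env.movel([*pick,hi],.2); s=env.get_state(); print("lifted",round(s["opening"],4),np.round(s["force"],1))
    zp=zt-zu+.010
    for k in sorted((-1,0,1),key=lambda k:abs(byaw+k*np.pi-yaw)):
        try: env.reach([*box,hi],quat(byaw+k*np.pi)); break
        except env.PlanningError as e: print(k,e)
    env.movel([*box,zp+.03],.2); hit=env.movel([*box,zp],.05,stop_force=12)
    s=env.get_state(); print("placed",hit,round(s["tcp_pos"][2]-zp,4),np.round(s["force"],1),round(s["opening"],4))
    return zp
def release(env):
    env.grip(.055); p=np.array(env.get_state()["tcp_pos"]); env.movel(p+[0,0,.02],.1); env.movel(p+[0,0,.15],.25); print("t",env.get_state()["time"])
E
python3 - <<'E'
from cell import env,camera,calibration
from h import *
transfer(env,(.4380,-.1377),1.776,0,(.6487,.0038),-.052)
p,d=camera("side"); cv2.imwrite("pics/s2.png",p[180:320,180:380].repeat(4,0).repeat(4,1)); print(env.get_state()["time"])
E
```

```text
down False
open 0.0331 f 59.6 z 0.0011
lifted 0.0334 [ 0.3  0.3 -2.3]
placed True 0.0001 [-1.1 -0.1  5.9] 0.0333
18.3083
```

View pics/s2.png

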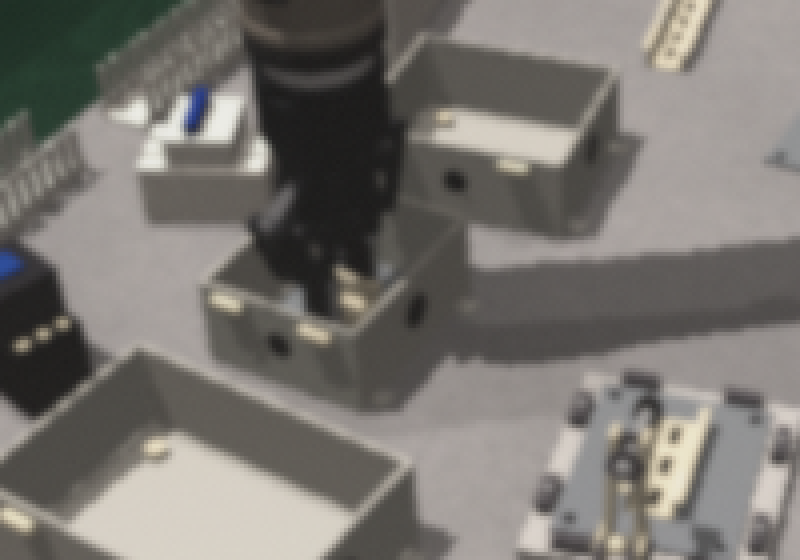

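```bash
python3 - <<'E'
from cell import env
from h import *
release(env)
transfer(env,(.4142,.0569),1.727,.012,(.642,-.1876),.104); release(env)
E
```

```text
t 19.6667
down False
open 0.0332 f 59.4 z 0.001
lifted 0.0326 [ 0.5 -0.  -2.6]
placed True 0.0001 [-0.7  0.1  5.4] 0.0333
t 28.0333
```

```bash
python3 - <<'E'
from cell import env,camera,calibration
from h import *
transfer(env,(.4165,-.351),1.527,0,(.6198,.1983),-.115); release(env)
ims=[]
for n,x,y in [("e1",.56,-.08),("e2",.52,.16)]:
    env.reach([x,y,.42],quat(1.57)); env.dwell(.2); c=calibration("wrist"); p,d=camera("wrist"); ims.append(p); W=world(d,c)
    for f in flanges(W,.022,.032):
        if f[2][1]>3: print(n,f)
cv2.imwrite("pics/e.png",cv2.resize(np.hstack(ims),(800,300))); print(env.get_state()["time"])
E
```

```text
down False
open 0.0331 f 60.0 z 0.0012
lifted 0.0331 [-1.6 -0.3 -4.5]
placed True 0.0003 [-1.9 -1.5  6.4] 0.033
t 36.8167
e1 ([373, 108, 29, 6, 134], array([0.6477, 0.0176]), (35, 5), np.float64(-0.049))
e1 ([371, 132, 28, 6, 122], array([ 0.6462, -0.0118]), (35, 5), np.float64(-0.05))
e1 ([320, 215, 80, 10, 141], array([ 0.6178, -0.1218]), (111, 9), np.float64(0.102))
e1 ([348, 247, 53, 8, 203], array([ 0.6415, -0.1731]), (76, 7), np.float64(0.098))
e1 ([350, 264, 51, 10, 252], array([ 0.6447, -0.2023]), (75, 7), np.float64(0.102))
e1 ([0, 414, 53, 10, 235], array([ 0.0471, -0.4924]), (101, 5), np.float64(0.095))
e2 ([196, 132, 9, 21, 95], array([0.3661, 0.2151]), (26, 11), np.float64(1.519))
e2 ([350, 138, 87, 14, 383], array([0.6198, 0.2118]), (115, 6), np.float64(-0.12))
e2 ([346, 160, 86, 15, 390], array([0.6159, 0.1826]), (116, 6), np.float64(-0.12))
e2 ([483, 187, 20, 32, 124], array([0.7616, 0.1344]), (45, 6), np.float64(1.153))
e2 ([391, 277, 25, 4, 86], array([0.648 , 0.0181]), (36, 6), np.float64(-0.002))
e2 ([344, 356, 39, 8, 152], array([ 0.5936, -0.1286]), (63, 4), np.float64(0.11))
39.5417
```

View pics/e.png

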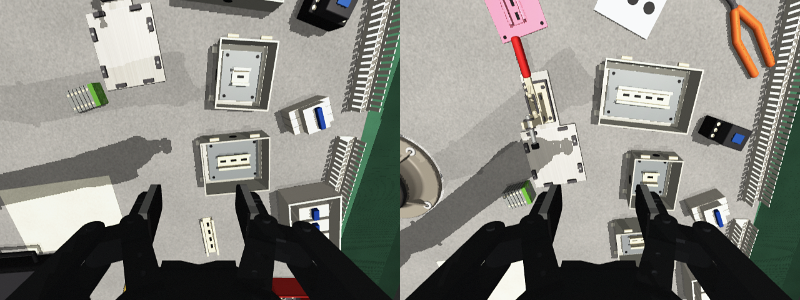

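All three plates lie centred and flat in their boxes (within about 2 mm), and the handle is fully back.

```bash
python3 -c "
from cell import job; print(job.job_done())"
```

```text
the job is handed in; nothing more can be done
None
```

I handed the job in at about 40 s of the 102 s allowed. All three plates are flat on the bosses of their boxes, rail up and within about 2 mm of centre. The clamp is open, and the cover and loose rail were not touched.

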